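# Hold the sprung phone clamp open at its mark

## Robot

A 6-joint arm with a two-finger parallel gripper is mounted at the origin on a cart in front of the work surface, level with it; the furniture and walls round the work are solid. World frame = base frame: x ahead of the robot, y to its left, z up, the work surface at z = 0. Lengths are in m, angles in rad, forces in N, time in s.
With the tool pointing down it reaches from about 0.375 to 0.975 m from the base axis. Payload 3.8 kg.
Tool frame: the origin (TCP) lies midway between the tips of the shut fingers; the grasp point (between the pads) lies 19 mm behind it; z points along the fingers, y is the line along which they close (so a half turn about z gives the same grasp; the last joint's range is limited). The gripper opens to 85 mm and grips with 20 to 120 N. Pads are 22 mm wide; open, the fingers measure 114 mm over their backs; the gripper's body (76 mm by 85 mm) begins 54 mm behind the grasp point. The pads swing forward as they close: fully open they stand 13 mm farther back than shut.
Start: joints at [-1.191, 0.264, 1.604, -0, 1.274, -0.037], TCP at [0.273, -0.617, 0.231] pointing down, gripper open.
Joint ranges: [-2.63, 2.63], [-0.94, 2.18], [0.31, 2.57], [-1.31, 4.45], [0, 2.66], [-2.55, 2.55]. Speed limits (rad/s): [2.57, 2.57, 3.14, 3.14, 3.14, 3.14].

## Interface

Orientations are given as a rotation vector (axis times angle).
In Python, from workcell import bot, read_camera, camera_info, ticket gives the robot as it stands.
- The arm moves only by the tool servo_tool, never from a script. Its argument "targets" is a list of rows, each an object of numbers: "hand": the closure, from -1 (fully open) to 1 (shut); "x", "y", "z": the shift along the tool's x, y, z as a fraction of full scale; "roll": the turn about the tool's z as a fraction of full scale. In form: [{"hand": .., "x": .., "y": .., "z": .., "roll": ..}, ...]. A call has 1 to 10 rows; each row is the pose to reach, as a shift and turn from the pose commanded when the call began, along the tool's axes at that moment, turning the shorter way round; what a row does not reach only later rows make up. Full scale, the value 1, is 50 cm for a shift and 180 degrees for a turn. A row lasts 1/12 s, in which the tool goes at most 41.7 mm and 7.16 degrees, less where a joint would pass 70% of its speed; a pose out of reach is approached as far as the arm can. A call with a number of a shift or a turn outside -1 to 1 is refused whole. A call with a gripper value outside its range is refused whole. The fingers move at their own pace and stop on an object; "grip_force" is the grip in N (left out, the last holds). Time passes only in rows, so rows that repeat a pose let the fingers close. It gives the time, the measured TCP pose, the force, the opening and the grip force at its end, in the units of the state.
- bot.read_state(): the state, without advancing time (a new reading comes with each control period).
- read_camera(name): name is "side" or "top"; returns the picture (420x560x3 uint8, red, green, blue); there is no depth.
- camera_info(name): a dict with "fx", "fy", "cx", "cy" (pixels), "eye" and "orientation" of the camera in the world. Camera axes: x right, y down, z forward; pixel columns grow to the right and rows downward; lengths in m; the calibration is good to about 2 mm. A picture is of the moment at which its call begins. camera_info takes no time and is no camera call.
- ticket.finish_job(): hands the job in; it is judged then, once.
The state is a dict: "time": time; "q": joint angles; "joint_vel": joint speeds; "joint_torque": joint torques, N m; "tool_pos": TCP position; "tcp_rot": TCP orientation; "wrist_force": force on the tool from outside, world axes, zero at the start; "torque": the same for the moment, N m; "width": opening from 0.0 (shut) to 1.0 (fully open); "grip_force": force on a finger pad.
Only numpy, scipy, OpenCV 4.12 (cv2) and the standard library are available. Lean on these libraries where they do the work, as an engineer would, in place of code of your own. Each camera call takes 0.05 s, during which the arm holds its last target. There are 200 camera calls.

## Task

Make the desk phone clamp ready for the phone: turn its locking knob until the pointer stands at the index stud on the jaw side, in line with the rod, which frees the rod. Then pull the jaw out against its spring until the engraved ring on the rod is level with the mouth of the tube, without stretching the rod any further, and finish there still holding the jaw in the gripper, with the knob left at its index, so that I can lay the phone in. Leave the phone, the can and the note pad where they are.

Things in the scene. Friction and masses are not known exactly. Their poses are not given: they have to be found in the camera images.
- phone_clamp: Fixed low phone clamp, base 84 x 176 mm: black lock housing 48 mm high with the knob, fixed jaw 52 mm high, phone rest (top 37 mm) over the tube, moving jaw. Origin on the desk under it; z up; y runs along the rod from knob to moving jaw, the way it is pulled. Along y: knob axis -77 mm, fixed jaw face -39, tube mouth +60, moving jaw +73 to +85 when home.
- lock_knob (a joint): Angle of the locking knob, rad, growing counter-clockwise from above. 0 = pointer at the index stud, along the clamp's +y, rod free. Starts locked at 1.05 to 1.5 (pointing to the clamp's -x side): turn clockwise. Stops at -0.5 and 1.55; stays where left (friction 0.05 N m). Away from the index a cam blocks the rod after 3 to 5 mm.
- knob_grip (a point): On the knob's axis, 68.5 mm above the desk, in its bar grip: 10 mm thick, 36 mm long, upright sides from 54 to 78.5 mm above the desk. Its long direction is the pointer's (white line on the pointer end). Below it a skirt 38 mm across on the dial plate. The room's fixed folder rack, 0.39 m high, and green box stand to the right of the clamp (y below 0.1 m): swing round them high.
- clamp_rod (a joint): How far the telescoping rod is drawn out, m: 0 = home, 0.044 = engraved ring level with the tube mouth, end stop 0.060. The inner spring pulls it home: about 4 N at 0, 9 N at 0.044. Let go, it springs back.
- jaw_tab (a point): Middle of the pull tab of the black moving jaw on the rod's end, 66 mm above the desk. The jaw is an upright plate 12 mm thick along the rod, 60 mm wide from 12 to 52 mm above the desk; the tab above it has the same thickness, is 36 mm wide and ends 75 mm above the desk. Grip it across its thickness: one finger on the rest side, one outside.
- rod_mark (a point): Middle of the engraved black ring, 3 mm wide, round the 12 mm steel rod, 22 mm above the desk. It is inside the tube, 44 mm behind its mouth, while the rod is home.
- tube_mouth (a point): Centre of the mouth of the outer tube (black collar 25 mm across), 22 mm above the desk.
- phone: Bystander: the smartphone, 150 x 72 x 9 mm, lying flat. Origin under its middle.
- drink_can: Bystander: empty drink can, 66 mm across, 114 mm high, standing. Origin under its middle.
- note_pad: Bystander: yellow sticky-note block, 76 x 76 x 25 mm. Origin under its middle.
Mind the look-alikes: they are no part of the job. Of the things that look like the phone_clamp, the larger one is meant.

How it is judged:
On the way, in this order (a step that is already met when the one before it is completed fails the run):
1. the knob's pointer is turned to the index while the rod is still home (value of joint lock_knob between -0.14 and 0.14 rad and value of joint clamp_rod below 0.006 m), for 0.2 s.
2. the jaw is drawn out until the ring is level with the tube mouth, and held there (value of joint clamp_rod between 0.041 and 0.047 m and contact force between the fingers and clamp_rod above 2 N), for 0.5 s.
At the end, for the whole second after the job is handed in: The program ends holding: the rod is out 44 mm within 3 mm (ring level with the mouth), the fingers bear on the jaw with more than 2 N, and the knob stands within 0.14 rad of its index, so that nothing but the hand holds the spring (all of step 2 and value of joint lock_knob between -0.14 and 0.14 rad); the arm keeps its last pose, push and grip.
It fails at once if the rod is stretched more than 7 mm past the mark (value of joint clamp_rod above 0.051 m).
It fails at once if the phone is moved (distance of phone from where it was at the start of the episode above 0.02 m).
It fails at once if the can is moved (distance of drink_can from where it was at the start of the episode above 0.02 m).
It fails at once if the note pad is moved (distance of note_pad from where it was at the start of the episode above 0.02 m).
It also fails if it takes over 58 s, if anything falls off the work surface, if the arm or the gripper's body presses on something with over 40 N, if the wrist force passes 120 N, or if a joint passes its speed limit or range.

## Working session

There is one attempt and no reset: what is moved stays moved. The work goes in short steps, Python scripts to look and compute and a tool call to move; the robot and the scene stay as the last step left them, time stands still between calls to the robot, and variables do not carry over. Pictures are saved under pics/ and viewed, at most 10 in all, crops included, and the job is handed in when it is done.

Besides the shell and the picture viewer there is one more tool, called after "Request:" as name(argument=value, ...) on one line, values as JSON. servo_tool: Moves the arm, as the interface text tells. Its arguments: {"type":"object","properties":{"targets":{"type":"array"},"grip_force":{"type":"number"}},"required":["targets"]}

```bash
mkdir -p pics; python3 - <<'E'
from workcell import bot, read_camera, camera_info
import cv2,numpy as np
for n in("top","side"):
    cv2.imwrite(f"pics/{n}0.png",cv2.resize(read_camera(n)[:,:,::-1],(800,600),interpolation=cv2.INTER_CUBIC)); print(camera_info(n))
print(bot.read_state())
E
```

```text
{'fx': 478.14893965982446, 'fy': 478.14893965982446, 'cx': 281.6979662360777, 'cy': 208.60052990553487, 'eye': array([0.36516487, 0.3330773 , 1.02224998]), 'orientation': array([-2.14643939,  2.10183079, -0.18387071])}
{'fx': 420.7296676585614, 'fy': 420.7296676585614, 'cx': 282.0476261887804, 'cy': 212.9537813018827, 'eye': array([0.98823941, 0.80182387, 0.62258528]), 'orientation': array([-0.91402784, -2.44853244,  1.0900926 ])}
{'time': 0.1, 'q': array([-1.19088352e+00,  2.64685726e-01,  1.60524009e+00, -1.37723310e-06,
        1.27367937e+00, -3.69173471e-02]), 'joint_vel': array([ 0.0007557 , -0.00096799, -0.00191683, -0.00041168,  0.00217788,
       -0.00089836]), 'joint_torque': array([ 2.42821498e-04, -5.16708040e+01, -3.68590915e+01, -5.86900478e-05,
        6.32189636e-03,  1.02389512e-05]), 'tool_pos': array([ 0.27302801, -0.61660299,  0.23007975]), 'tcp_rot': array([-3.07166878e+00, -6.49615828e-01,  5.41194239e-04]), 'wrist_force': array([0.82789346, 0.47906285, 0.6451428 ]), 'torque': array([ 0.03599847,  0.02221136, -0.00192016]), 'grip_force': 0.0, 'width': 0.9968199345992769}
```

View pics/top0.png

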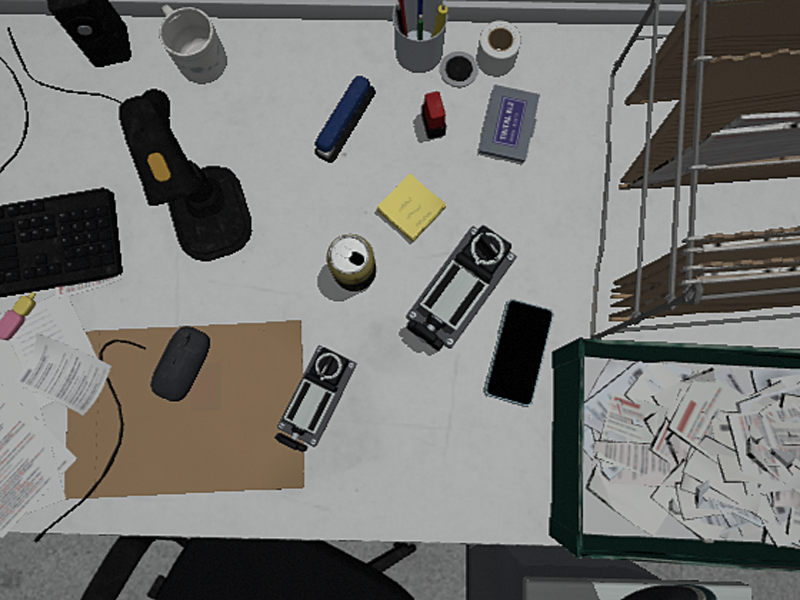

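View pics/side0.png

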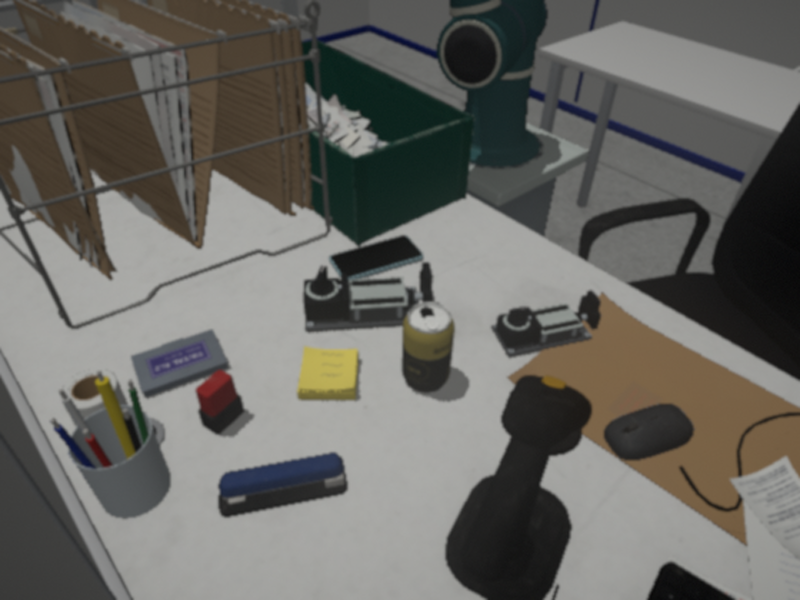

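The top view shows the larger clamp with its knob at about (488,246) and its jaw at about (425,332), with the can, pad and phone around it. The smaller look-alike is at (317,395). I'll enlarge the crop for exact positions.

```bash
python3 - <<'E'
import cv2
from workcell import read_camera
a=read_camera("top")[:,:,::-1]; b=read_camera("side")[:,:,::-1]
cv2.imwrite("pics/a.png",a)
# top crop cols 270..370, rows 150..250
c=cv2.resize(a[150:250,270:370],(600,600),interpolation=cv2.INTER_CUBIC)
c=cv2.convertScaleAbs(c,alpha=1.5,beta=20)
cv2.imwrite("pics/top1.png",c)
c=cv2.resize(b[175:240,205:315],(800,473),interpolation=cv2.INTER_CUBIC)
cv2.imwrite("pics/side1.png",cv2.convertScaleAbs(c,alpha=1.5,beta=20))
E
```

```text
(no output)
```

View pics/top1.png

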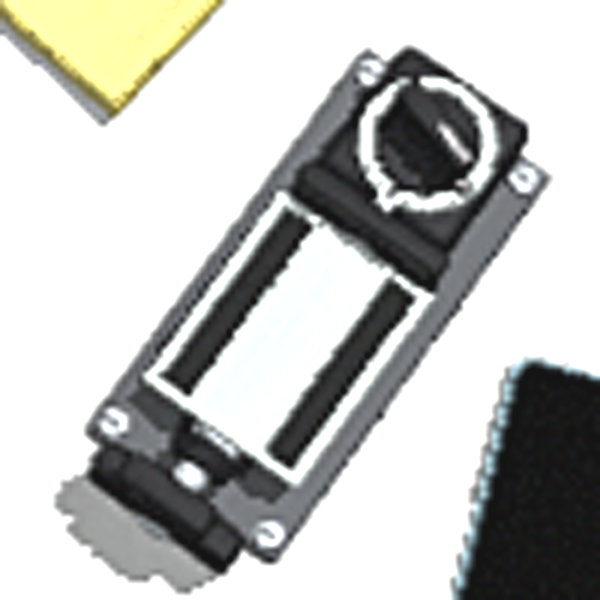

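View pics/side1.png

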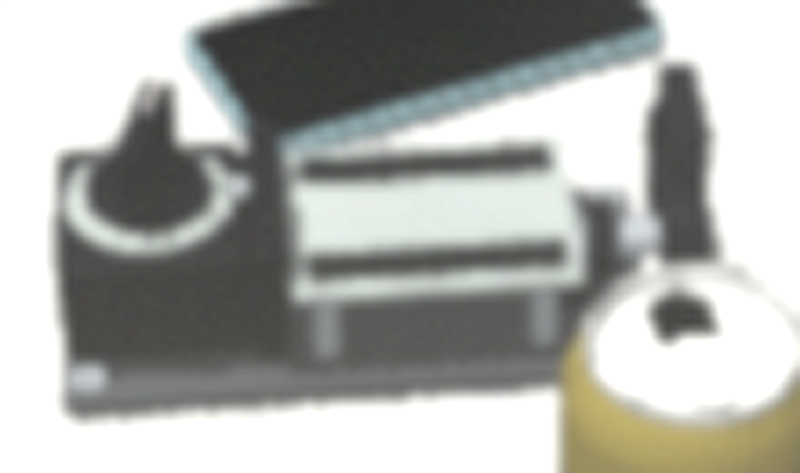

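The top crop shows the knob ring centre at about (427,143) and the white pointer line from (440,125) to (468,158). The screws are at (370,70), (525,178), (268,535) and (112,420). The fixed-jaw ridge runs from (300,180) to (440,280), and the jaw from about (97,470) to (238,560). The side crop shows the tab top at about (677,68).

```bash
cat >h.py <<'E'
import numpy as np
from workcell import camera_info
from scipy.spatial.transform import Rotation as R
def ray(n,u,v,z):
    c=camera_info(n); d=R.from_rotvec(c['orientation']).apply([(u-c['cx'])/c['fx'],(v-c['cy'])/c['fy'],1])
    return c['eye']+d*(z-c['eye'][2])/d[2]
def proj(n,p):
    c=camera_info(n); q=R.from_rotvec(c['orientation']).inv().apply(np.array(p)-c['eye'])
    return np.array([c['cx']+c['fx']*q[...,0]/q[...,2],c['cy']+c['fy']*q[...,1]/q[...,2]]).T
def tc(x,y,z): return ray('top',270+(x+.5)/6-.5,150+(y+.5)/6-.5,z)
def sc(x,y,z): return ray('side',205+(x+.5)/7.27-.5,175+(y+.5)/7.27-.5,z)
E
python3 - <<'E'
from h import *
np.set_printoptions(precision=4,suppress=True)
k=tc(427,143,.049);print('knob',k,'side',sc(143,195,.049))
s=[tc(*p,.008) for p in((370,70),(525,178),(268,535),(112,420))]
print(*s)
yl=(s[3]+s[2]-s[0]-s[1]);print('yaw y-axis',np.degrees(np.arctan2(yl[1],yl[0])), np.linalg.norm(yl)/2)
xl=s[0]+s[3]-s[1]-s[2];print('xperp(+/-)',np.degrees(np.arctan2(xl[1],xl[0])))
u=yl/np.linalg.norm(yl)
m=sum(s)/4
print('mid',m,(m-k)@u)
a,b=tc(440,125,.0785),tc(468,158,.0785);print('line',a,b,np.degrees(np.arctan2(*(b-a)[1::-1])))
o=k+77*.001*u;o[2]=0
print('origin',o)
v=np.array([u[1],-u[0],0])
def P(x,y,z):return o+x*v+y*u+[0,0,z]
for nm,p in dict(knobring=P(0,-.077,.049),knobtop=P(0,-.077,.0785),tabtop=P(0,.079,.075),jawL=P(-.03,.085,.052),jawR=P(.03,.085,.052),tabR=P(.018,.079,.075),tabL=P(-.018,.079,.075),mouth=P(0,.06,.0345),fixR=P(.03,-.039,.052),fixL=P(-.03,-.039,.052)).items():
    t=proj('top',p);q=proj('side',p)
    print(nm,p,(t-[270,150]+.5)*6-.5,(q-[205,175]+.5)*7.27-.5)
print(tc(435,283,.052),tc(305,192,.052))
E
```

```text
knob [0.6192 0.2197 0.049 ] side [0.6194 0.2185 0.049 ]
[0.657  0.2357 0.008 ] [0.6176 0.1793 0.008 ] [0.4854 0.2714 0.008 ] [0.5256 0.3276 0.008 ]
yaw y-axis 145.1039009819429 0.16073822180760727
xperp(+/-) 54.70869059478871
mid [0.5714 0.2535 0.008 ] 0.05861012446056178
line [0.6179 0.2187 0.0785] [0.6066 0.2092 0.0785] -140.16459180412502
origin [0.5561 0.2637 0.    ]
knobring [0.6192 0.2197 0.049 ] [427. 143.] [145.8127 196.7734]
knobtop [0.6192 0.2197 0.0785] [437.1322 121.1579] [138.5949 117.1895]
tabtop [0.4913 0.3089 0.075 ] [167.8099 491.4545] [681.5036  96.9514]
jawL [0.4692 0.2877 0.052 ] [227.3722 566.2909] [683.3638  94.6231]
jawR [0.5035 0.3369 0.052 ] [ 84.37   463.0443] [713.353  223.0636]
tabR [0.5016 0.3237 0.075 ] [123.9958 459.8866] [690.5435 135.8257]
tabL [0.481  0.2941 0.075 ] [211.805  523.1529] [672.7321  59.2309]
mouth [0.5069 0.298  0.0345] [196.5754 462.9358] [612.0806 207.493 ]
fixR [0.6052 0.266  0.052 ] [294.5442 177.3394] [281.3606 248.6889]
fixL [0.5709 0.2168 0.052 ] [436.4066 276.865 ] [272.0449 117.2575]
[0.5687 0.2173 0.052 ] [0.6001 0.2623 0.052 ]
```

Request:
servo_tool(targets=[{"hand": -1,"x": 0,"y": 0,"z": -0.6,"roll": -0.33},{"hand": -1,"x": 0,"y": 0,"z": -0.6,"roll": -0.33},{"hand": -1,"x": 0,"y": 0,"z": -0.6,"roll": -0.33},{"hand": -1,"x": 0,"y": 0,"z": -0.6,"roll": -0.33},{"hand": -1,"x": 0,"y": 0,"z": -0.6,"roll": -0.33},{"hand": -1,"x": 0,"y": 0,"z": -0.6,"roll": -0.33},{"hand": -1,"x": 0,"y": 0,"z": -0.6,"roll": -0.33},{"hand": -1,"x": 0,"y": 0,"z": -0.6,"roll": -0.33},{"hand": -1,"x": 0,"y": 0,"z": -0.6,"roll": -0.33},{"hand": -1,"x": 0,"y": 0,"z": -0.6,"roll": -0.33}])

```text
time: 1.03
tool_pos: [0.2733, -0.6175, 0.5333]
tcp_rot: [2.345, 2.086, -0.002]
wrist_force: [-0.1, -0.3, -0.8]
width: 1.001
grip_force: 0.0
```

```bash
cat >>h.py <<'E'
def rel(pt,yh):
    """shift (fraction) in current tool frame to TCP pt, roll fraction (mod 360) to bring tool y to heading yh deg"""
    from workcell import bot
    s=bot.read_state(); r=R.from_rotvec(s['tcp_rot']); d=r.inv().apply(np.array(pt)-s['tool_pos'])/.5
    y=r.apply([0,1,0]); h=np.degrees(np.arctan2(y[1],y[0]))
    print('t',s['time'],'pos',s['tool_pos'].round(4),'yh',h.round(2),'z',r.apply([0,0,1]).round(3),'q',np.degrees(s['q']).round(1),'w',s['width'],'F',s['wrist_force'].round(1))
    print('shift',d.round(4),'roll',((h-yh+180)%360-180)/180)
E
python3 -c "
from h import *
rel([.45,-.2,.53],60)
rel([.619,.2197,.53],130)"
```

```text
t 1.0333 pos [ 0.2733 -0.6175  0.5333] yh -6.67 z [ 0.001 -0.003 -1.   ] q [-68.2  13.9  62.4  -0.  103.4 -61.6] w 1.001357780452603 F [-0.1 -0.3 -0.8]
shift [0.8704 0.2539 0.0043] roll -0.37041069424897183
t 1.0333 pos [ 0.2733 -0.6175  0.5333] yh -6.67 z [ 0.001 -0.003 -1.   ] q [-68.2  13.9  62.4  -0.  103.4 -61.6] w 1.001357780452603 F [-0.1 -0.3 -0.8]
shift [1.7434 0.492  0.0021] roll -0.7592995831378606
```

Request:
servo_tool(targets=[{"hand": -1,"x": 0.87,"y": 0.25,"z": 0,"roll": -0.37},{"hand": -1,"x": 0.87,"y": 0.25,"z": 0,"roll": -0.37},{"hand": -1,"x": 0.87,"y": 0.25,"z": 0,"roll": -0.37},{"hand": -1,"x": 0.87,"y": 0.25,"z": 0,"roll": -0.37},{"hand": -1,"x": 0.87,"y": 0.25,"z": 0,"roll": -0.37},{"hand": -1,"x": 0.87,"y": 0.25,"z": 0,"roll": -0.37},{"hand": -1,"x": 0.87,"y": 0.25,"z": 0,"roll": -0.37},{"hand": -1,"x": 0.87,"y": 0.25,"z": 0,"roll": -0.37},{"hand": -1,"x": 0.87,"y": 0.25,"z": 0,"roll": -0.37},{"hand": -1,"x": 0.87,"y": 0.25,"z": 0,"roll": -0.37}])

```text
time: 1.87
tool_pos: [0.4343, -0.2309, 0.5299]
tcp_rot: [-0.81, -3.033, -0.001]
wrist_force: [0.7, 0.2, -0.9]
width: 0.993
grip_force: 0.0
```

```bash
python3 -c "
from h import *
rel([.619,.2197,.53],130)"
```

```text
t 1.8667 pos [ 0.4343 -0.2309  0.5299] yh 60.08 z [-0.002  0.001 -1.   ] q [-30.9  -6.9  84.8   0.  102.2 -91. ] w 0.9931356774083935 F [ 0.7  0.2 -0.9]
shift [1.294e-01 9.653e-01 2.000e-04] roll -0.3884302619967072
```

Request:
servo_tool(targets=[{"hand": -1,"x": 0.13,"y": 0.95,"z": 0,"roll": -0.38},{"hand": -1,"x": 0.13,"y": 0.95,"z": 0,"roll": -0.38},{"hand": -1,"x": 0.13,"y": 0.95,"z": 0,"roll": -0.38},{"hand": -1,"x": 0.13,"y": 0.95,"z": 0,"roll": -0.38},{"hand": -1,"x": 0.13,"y": 0.95,"z": 0,"roll": -0.38},{"hand": -1,"x": 0.13,"y": 0.95,"z": 0,"roll": -0.38},{"hand": -1,"x": 0.13,"y": 0.95,"z": 0,"roll": -0.38},{"hand": -1,"x": 0.13,"y": 0.95,"z": 0,"roll": -0.38},{"hand": -1,"x": 0.13,"y": 0.95,"z": 0,"roll": -0.38},{"hand": -1,"x": 0.13,"y": 0.95,"z": 0,"roll": -0.38}])

```text
time: 2.7
tool_pos: [0.5927, 0.1546, 0.5297]
tcp_rot: [1.036, -2.963, -0.0]
wrist_force: [1.1, -0.8, 0.8]
width: 0.998
grip_force: 0.0
```

```bash
python3 -c "
from h import *
rel([.619,.2197,.12],130)"
```

```text
t 2.7 pos [0.5927 0.1546 0.5297] yh 128.53 z [-0.002 -0.001 -1.   ] q [  12.3    6.6   71.3   -0.   102.2 -116.2] w 0.998227243814695 F [ 1.1 -0.8  0.8]
shift [-0.124   0.0684  0.8193] roll -0.008150413939873936
```

Request:
servo_tool(targets=[{"hand": -1,"x": -0.124,"y": 0.068,"z": 0,"roll": -0.008},{"hand": -1,"x": -0.124,"y": 0.068,"z": 0,"roll": -0.008},{"hand": -1,"x": -0.124,"y": 0.068,"z": 0.1,"roll": -0.008},{"hand": -1,"x": -0.124,"y": 0.068,"z": 0.68,"roll": -0.008},{"hand": -1,"x": -0.124,"y": 0.068,"z": 0.68,"roll": -0.008},{"hand": -1,"x": -0.124,"y": 0.068,"z": 0.68,"roll": -0.008},{"hand": -1,"x": -0.124,"y": 0.068,"z": 0.68,"roll": -0.008},{"hand": -1,"x": -0.124,"y": 0.068,"z": 0.68,"roll": -0.008},{"hand": -1,"x": -0.124,"y": 0.068,"z": 0.68,"roll": -0.008},{"hand": -1,"x": -0.124,"y": 0.068,"z": 0.68,"roll": -0.008}])

```text
time: 3.53
tool_pos: [0.6188, 0.2171, 0.1945]
tcp_rot: [1.064, -2.953, -0.0]
wrist_force: [0.2, -0.3, -0.1]
width: 1.002
grip_force: 0.0
```

```bash
python3 -c "
from h import *
rel([.619,.2197,.12],130)"
```

```text
t 3.5333 pos [0.6188 0.2171 0.1945] yh 129.63 z [-0.002 -0.001 -1.   ] q [  17.2   14.5   96.6   -0.    69.  -112.5] w 1.0019303959590795 F [ 0.2 -0.3 -0.1]
shift [-0.0038  0.0036  0.149 ] roll -0.002060505475981087
```

Request:
servo_tool(targets=[{"hand": -1,"x": -0.004,"y": 0.004,"z": 0.1,"roll": -0.002},{"hand": -1,"x": -0.004,"y": 0.004,"z": 0.2,"roll": -0.002},{"hand": -1,"x": -0.004,"y": 0.004,"z": 0.24,"roll": -0.002},{"hand": -1,"x": -0.004,"y": 0.004,"z": 0.255,"roll": -0.002},{"hand": -1,"x": -0.004,"y": 0.004,"z": 0.265,"roll": -0.002},{"hand": -1,"x": -0.004,"y": 0.004,"z": 0.27,"roll": -0.002},{"hand": -1,"x": -0.004,"y": 0.004,"z": 0.27,"roll": -0.002},{"hand": -1,"x": -0.004,"y": 0.004,"z": 0.27,"roll": -0.002}])

```text
time: 4.2
tool_pos: [0.6228, 0.2211, 0.0661]
tcp_rot: [-1.074, 2.947, -0.0]
wrist_force: [0.3, -0.2, 0.1]
width: 1.003
grip_force: 0.0
```

```bash
python3 - <<'E'
from h import *
rel([.6192,.2197,.058],130)
import cv2
from workcell import read_camera
b=read_camera("side")[:,:,::-1]
cv2.imwrite("pics/s2.png",cv2.convertScaleAbs(cv2.resize(b[130:240,190:330],(763,600),interpolation=cv2.INTER_CUBIC),alpha=1.5,beta=20))
E
```

```text
t 4.2 pos [0.6228 0.2211 0.0661] yh 130.06 z [ 0.005  0.001 -1.   ] q [  17.4   21.5  102.1    0.    56.1 -112.7] w 1.0025679671058363 F [ 0.3 -0.2  0.1]
shift [0.0073 0.0026 0.0161] roll 0.0003574929833219029
```

View pics/s2.png

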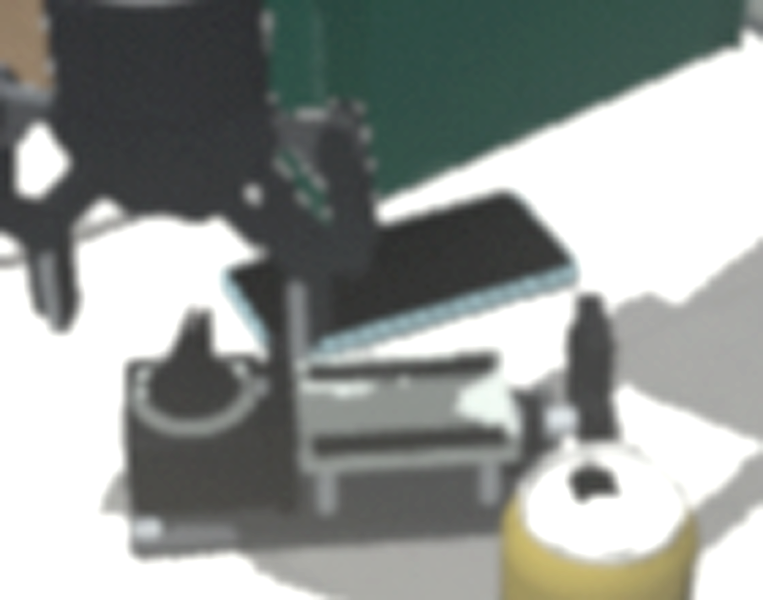

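The fingers straddle the knob bar at about (200,330): one is at (60,310) and the other near (300,330), both above the housing. I'll correct the offset, lower a little and close.

Request:
servo_tool(targets=[{"hand": -1,"x": 0,"y": 0,"z": 0,"roll": 0},{"hand": -1,"x": 0,"y": 0,"z": 0,"roll": 0},{"hand": -1,"x": 0,"y": 0,"z": 0,"roll": 0}])

```text
time: 4.5
tool_pos: [0.6212, 0.2206, 0.0641]
tcp_rot: [-1.076, 2.95, -0.0]
wrist_force: [-1.1, -1.0, -0.8]
width: 0.996
grip_force: 0.0
```

```bash
python3 -c "
from h import *
rel([.6192,.2197,.058],130)"
```

```text
t 4.5 pos [0.6212 0.2206 0.0641] yh 130.08 z [ 0.002  0.001 -1.   ] q [  17.4   21.6  102.2    0.    56.1 -112.7] w 0.9961356049917288 F [-1.1 -1.  -0.8]
shift [0.0042 0.0012 0.0123] roll 0.00043349050858078423
```

Request:
servo_tool(grip_force=30, targets=[{"hand": -1,"x": 0.004,"y": 0.001,"z": 0.012,"roll": 0},{"hand": 1,"x": 0.004,"y": 0.001,"z": 0.012,"roll": 0},{"hand": 1,"x": 0.004,"y": 0.001,"z": 0.012,"roll": 0},{"hand": 1,"x": 0.004,"y": 0.001,"z": 0.012,"roll": 0},{"hand": 1,"x": 0.004,"y": 0.001,"z": 0.012,"roll": 0},{"hand": 1,"x": 0.004,"y": 0.001,"z": 0.012,"roll": 0},{"hand": 1,"x": 0.004,"y": 0.001,"z": 0.012,"roll": 0},{"hand": 1,"x": 0.004,"y": 0.001,"z": 0.012,"roll": 0},{"hand": 1,"x": 0.004,"y": 0.001,"z": 0.012,"roll": 0},{"hand": 1,"x": 0.004,"y": 0.001,"z": 0.012,"roll": 0}])

```text
time: 5.33
tool_pos: [0.6192, 0.2191, 0.0572]
tcp_rot: [-1.076, 2.951, -0.001]
wrist_force: [2.7, -3.2, -0.2]
width: 0.108
grip_force: 35.0
```

```bash
python3 -c "
from h import *
rel([.6192,.2197,.058],55.1)"
```

```text
t 5.3333 pos [0.6192 0.2191 0.0572] yh 130.08 z [ 0.001 -0.    -1.   ] q [  17.3   21.8  102.7   -0.    55.4 -112.7] w 0.10774853822574953 F [ 2.7 -3.2 -0.2]
shift [-0.0007  0.001  -0.0017] roll 0.4165526923147327
```

Request:
servo_tool(targets=[{"hand": 1,"x": 0,"y": -0.002,"z": 0,"roll": 0.03},{"hand": 1,"x": 0,"y": -0.002,"z": 0,"roll": 0.065},{"hand": 1,"x": 0,"y": -0.002,"z": 0,"roll": 0.1},{"hand": 1,"x": 0,"y": -0.002,"z": 0,"roll": 0.135},{"hand": 1,"x": 0,"y": -0.001,"z": 0,"roll": 0.17},{"hand": 1,"x": 0,"y": -0.001,"z": 0,"roll": 0.205},{"hand": 1,"x": 0,"y": -0.001,"z": 0,"roll": 0.24},{"hand": 1,"x": 0,"y": -0.001,"z": 0,"roll": 0.24}])

```text
time: 6.0
tool_pos: [0.6191, 0.2196, 0.0572]
tcp_rot: [0.09, 3.14, 0.001]
wrist_force: [1.0, 0.6, 0.2]
width: 0.104
grip_force: 35.1
```

```bash
python3 -c "
from h import *
rel([.6192,.2197,.058],55.1)"
```

```text
t 6.0 pos [0.6191 0.2196 0.0572] yh 86.72 z [ 0.     0.001 -1.   ] q [ 17.3  21.9 102.7   0.   55.4 -69.4] w 0.10444363523767498 F [1.  0.6 0.2]
shift [-0.0001  0.0002 -0.0017] roll 0.17566189904443488
```

Request:
servo_tool(targets=[{"hand": 1,"x": 0,"y": 0,"z": 0,"roll": 0.035},{"hand": 1,"x": 0,"y": 0,"z": 0,"roll": 0.07},{"hand": 1,"x": 0,"y": 0,"z": 0,"roll": 0.105},{"hand": 1,"x": 0,"y": 0,"z": 0,"roll": 0.14},{"hand": 1,"x": 0,"y": 0,"z": 0,"roll": 0.165},{"hand": 1,"x": 0,"y": 0,"z": 0,"roll": 0.176},{"hand": 1,"x": 0,"y": 0,"z": 0,"roll": 0.176},{"hand": 1,"x": 0,"y": 0,"z": 0,"roll": 0.176},{"hand": 1,"x": 0,"y": 0,"z": 0,"roll": 0.176}])

```text
time: 6.75
tool_pos: [0.6193, 0.2199, 0.0571]
tcp_rot: [0.936, 2.999, 0.002]
wrist_force: [2.5, 4.5, -0.8]
width: 0.11
grip_force: 35.0
```

Request:
servo_tool(targets=[{"hand": -1,"x": 0,"y": 0,"z": 0,"roll": 0},{"hand": -1,"x": 0,"y": 0,"z": 0,"roll": 0},{"hand": -1,"x": 0,"y": 0,"z": 0,"roll": 0},{"hand": -1,"x": 0,"y": 0,"z": 0,"roll": 0},{"hand": -1,"x": 0,"y": 0,"z": -0.04,"roll": 0},{"hand": -1,"x": 0,"y": 0,"z": -0.12,"roll": 0},{"hand": -1,"x": 0,"y": 0,"z": -0.2,"roll": 0},{"hand": -1,"x": 0,"y": 0,"z": -0.28,"roll": 0},{"hand": -1,"x": 0,"y": 0,"z": -0.28,"roll": 0},{"hand": -1,"x": 0,"y": 0,"z": -0.28,"roll": 0}])

```text
time: 7.58
tool_pos: [0.6216, 0.2197, 0.2017]
tcp_rot: [0.937, 2.991, 0.007]
wrist_force: [0.2, 0.3, -0.6]
width: 0.999
grip_force: 0.0
```

```bash
python3 - <<'E'
from h import *
rel([.4913,.3089,.2],145.1)
rel([.4913,.3089,.2],-34.9)
import cv2
from workcell import read_camera
b=read_camera("side")[:,:,::-1]
cv2.imwrite("pics/s3.png",cv2.convertScaleAbs(cv2.resize(b[130:240,190:330],(763,600),interpolation=cv2.INTER_CUBIC),alpha=1.5,beta=20))
E
```

```text
t 7.5833 pos [0.6216 0.2197 0.2017] yh 55.21 z [ 0.008  0.002 -1.   ] q [ 17.3  14.2  96.2  -0.   69.1 -37.9] w 0.9988528725834895 F [ 0.2  0.3 -0.6]
shift [ 0.3158 -0.0021  0.0018] roll -0.49939984390938497
t 7.5833 pos [0.6216 0.2197 0.2017] yh 55.21 z [ 0.008  0.002 -1.   ] q [ 17.3  14.2  96.2  -0.   69.1 -37.9] w 0.9988528725834895 F [ 0.2  0.3 -0.6]
shift [ 0.3158 -0.0021  0.0018] roll 0.500600156090615
```

View pics/s3.png

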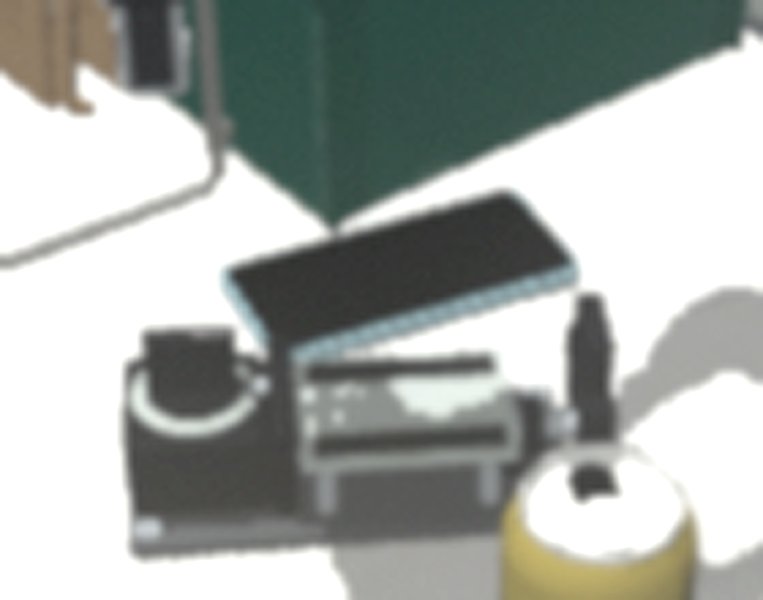

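The knob bar now lies along the rod towards the stud at about (260,383), and the rod is still home, with the jaw at (590,350). I'll move over to the tab.

Request:
servo_tool(targets=[{"hand": -1,"x": 0.316,"y": -0.002,"z": 0,"roll": -0.5},{"hand": -1,"x": 0.316,"y": -0.002,"z": 0,"roll": -0.5},{"hand": -1,"x": 0.316,"y": -0.002,"z": 0,"roll": -0.5},{"hand": -1,"x": 0.316,"y": -0.002,"z": 0,"roll": -0.5},{"hand": -1,"x": 0.316,"y": -0.002,"z": 0,"roll": -0.5},{"hand": -1,"x": 0.316,"y": -0.002,"z": 0,"roll": -0.5},{"hand": -1,"x": 0.316,"y": -0.002,"z": 0,"roll": -0.5},{"hand": -1,"x": 0.316,"y": -0.002,"z": 0,"roll": -0.5},{"hand": -1,"x": 0.316,"y": -0.002,"z": 0,"roll": -0.5},{"hand": -1,"x": 0.316,"y": -0.002,"z": 0,"roll": -0.5}])

```text
time: 8.47
tool_pos: [0.487, 0.3075, 0.1939]
tcp_rot: [1.0, -2.973, 0.002]
wrist_force: [0.1, 0.6, -0.0]
width: 0.995
grip_force: 0.0
```

Request:
servo_tool(targets=[{"hand": -1,"x": 0,"y": 0,"z": 0,"roll": -0.072},{"hand": -1,"x": 0,"y": 0,"z": 0,"roll": -0.072},{"hand": -1,"x": 0,"y": 0,"z": 0,"roll": -0.072},{"hand": -1,"x": 0,"y": 0,"z": 0,"roll": -0.072}])

```text
time: 8.8
tool_pos: [0.4875, 0.3076, 0.1946]
tcp_rot: [1.316, -2.848, 0.001]
wrist_force: [-0.3, -0.4, 0.5]
width: 0.997
grip_force: 0.0
```

```bash
python3 - <<'E'
from h import *
rel([.4913,.3089,.05],145.1)
print(ray('top',244,175,.114))
import cv2
from workcell import read_camera
a=read_camera("top")[:,:,::-1]
cv2.imwrite("pics/t3.png",cv2.convertScaleAbs(cv2.resize(a[150:250,270:370],(600,600),interpolation=cv2.INTER_CUBIC),alpha=1.5,beta=20))
E
```

```text
t 8.8 pos [0.4875 0.3076 0.1946] yh 139.62 z [-0.004 -0.002 -1.   ] q [  29.8    6.2  106.4   -0.    67.7 -109.8] w 0.9969223570723105 F [-0.3 -0.4  0.5]
shift [-0.008  -0.0045  0.2893] roll -0.030471037837973194
[0.59526741 0.41635695 0.114     ]
```

View pics/t3.png

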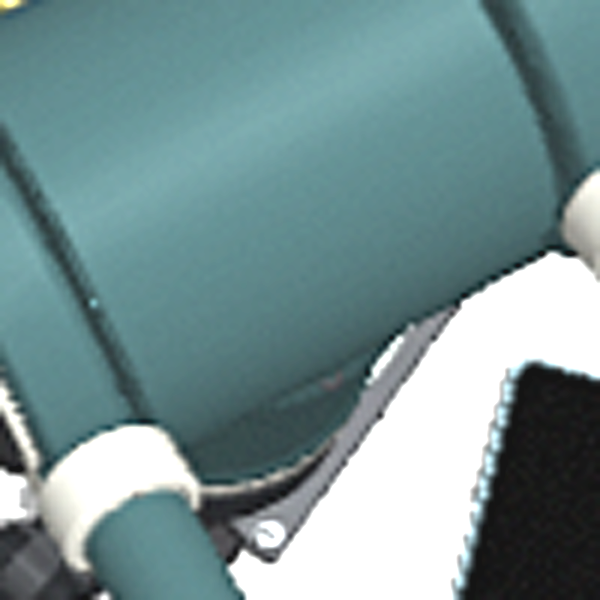

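The arm hides the clamp from above, so I'll rely on the measured pose. I'll descend over the tab.

Request:
servo_tool(targets=[{"hand": -1,"x": -0.008,"y": -0.004,"z": 0.02,"roll": -0.03},{"hand": -1,"x": -0.008,"y": -0.004,"z": 0.09,"roll": -0.03},{"hand": -1,"x": -0.008,"y": -0.004,"z": 0.16,"roll": -0.03},{"hand": -1,"x": -0.008,"y": -0.004,"z": 0.21,"roll": -0.03},{"hand": -1,"x": -0.008,"y": -0.004,"z": 0.23,"roll": -0.03},{"hand": -1,"x": -0.008,"y": -0.004,"z": 0.23,"roll": -0.03},{"hand": -1,"x": -0.008,"y": -0.004,"z": 0.23,"roll": -0.03},{"hand": -1,"x": -0.008,"y": -0.004,"z": 0.23,"roll": -0.03}])

```text
time: 9.52
tool_pos: [0.4943, 0.311, 0.0839]
tcp_rot: [-1.453, 2.782, 0.0]
wrist_force: [0.6, 0.1, 0.8]
width: 1.001
grip_force: 0.0
```

```bash
python3 - <<'E'
from h import *
rel([.4913,.3089,.05],145.1)
E
```

```text
t 9.5167 pos [0.4943 0.311  0.0839] yh 145.15 z [ 0.003  0.002 -1.   ] q [  29.7   12.9  111.2    0.    55.6 -115.4] w 1.0006800080034342 F [0.6 0.1 0.8]
shift [0.0071 0.0026 0.0678] roll 0.0002613822729360196
```

Request:
servo_tool(targets=[{"hand": -1,"x": 0.004,"y": 0.001,"z": 0.03,"roll": 0},{"hand": -1,"x": 0.004,"y": 0.001,"z": 0.055,"roll": 0},{"hand": -1,"x": 0.004,"y": 0.001,"z": 0.064,"roll": 0},{"hand": -1,"x": 0.004,"y": 0.001,"z": 0.064,"roll": 0},{"hand": -1,"x": 0.004,"y": 0.001,"z": 0.064,"roll": 0},{"hand": -1,"x": 0.004,"y": 0.001,"z": 0.064,"roll": 0},{"hand": -1,"x": 0.004,"y": 0.001,"z": 0.064,"roll": 0}])

```text
time: 10.1
tool_pos: [0.4919, 0.3092, 0.0508]
tcp_rot: [-1.454, 2.783, 0.0]
wrist_force: [0.0, -0.6, -0.4]
width: 1.0
grip_force: 0.0
```

```bash
python3 - <<'E'
from h import *
rel([.4913,.3089,.05],145.1)
import cv2
from workcell import read_camera
b=read_camera("side")[:,:,::-1]
cv2.imwrite("pics/s4.png",cv2.convertScaleAbs(cv2.resize(b[130:240,190:330],(763,600),interpolation=cv2.INTER_CUBIC),alpha=1.5,beta=20))
E
```

```text
t 10.1 pos [0.4919 0.3092 0.0508] yh 145.18 z [ 0.001  0.001 -1.   ] q [  29.7   15.1  112.7    0.    52.2 -115.5] w 1.0001826771095552 F [ 0.  -0.6 -0.4]
shift [0.0012 0.0006 0.0016] roll 0.00043525118587710824
```

View pics/s4.png

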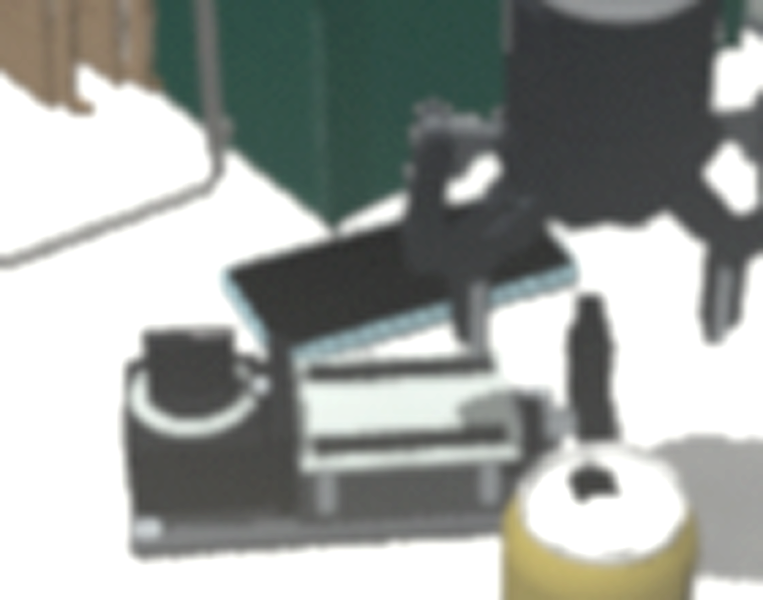

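The fingers straddle the jaw tab at about (590,330), with one at (473,330) and the other at (718,320). The knob is still at its index. Closing now.

Request:
servo_tool(grip_force=60, targets=[{"hand": 1,"x": 0,"y": 0,"z": 0,"roll": 0},{"hand": 1,"x": 0,"y": 0,"z": 0,"roll": 0},{"hand": 1,"x": 0,"y": 0,"z": 0,"roll": 0},{"hand": 1,"x": 0,"y": 0,"z": 0,"roll": 0},{"hand": 1,"x": 0,"y": 0,"z": 0,"roll": 0},{"hand": 1,"x": 0,"y": 0,"z": 0,"roll": 0},{"hand": 1,"x": 0,"y": 0,"z": 0,"roll": 0},{"hand": 1,"x": 0,"y": 0,"z": 0,"roll": 0},{"hand": 1,"x": 0,"y": 0,"z": 0,"roll": 0},{"hand": 1,"x": 0,"y": 0,"z": 0,"roll": 0}])

```text
time: 10.98
tool_pos: [0.4917, 0.3086, 0.0501]
tcp_rot: [-1.455, 2.784, -0.001]
wrist_force: [2.1, -2.8, 0.2]
width: 0.125
grip_force: 61.5
```

```bash
python3 - <<'E'
from h import *
rel([.4913,.3089,.05],145.1)
E
```

```text
t 10.9833 pos [0.4917 0.3086 0.0501] yh 145.19 z [ 0.001 -0.    -1.   ] q [  29.7   15.1  112.7   -0.    52.2 -115.5] w 0.12505641844124163 F [ 2.1 -2.8  0.2]
shift [-0.0001  0.001   0.0001] roll 0.0004896766121321308
```

Request:
servo_tool(targets=[{"hand": 1,"x": 0,"y": 0.01,"z": 0,"roll": 0},{"hand": 1,"x": 0,"y": 0.02,"z": 0,"roll": 0},{"hand": 1,"x": 0,"y": 0.03,"z": 0,"roll": 0},{"hand": 1,"x": 0,"y": 0.04,"z": 0,"roll": 0},{"hand": 1,"x": 0,"y": 0.05,"z": 0,"roll": 0},{"hand": 1,"x": 0,"y": 0.06,"z": 0,"roll": 0},{"hand": 1,"x": 0,"y": 0.07,"z": 0,"roll": 0},{"hand": 1,"x": 0,"y": 0.077,"z": 0,"roll": 0},{"hand": 1,"x": 0,"y": 0.077,"z": 0,"roll": 0},{"hand": 1,"x": 0,"y": 0.077,"z": 0,"roll": 0}])

```text
time: 11.82
tool_pos: [0.4607, 0.3301, 0.05]
tcp_rot: [-1.455, 2.783, -0.003]
wrist_force: [5.7, -4.9, -0.7]
width: 0.129
grip_force: 61.3
```

```bash
python3 - <<'E'
from h import *
u=np.array([np.cos(np.radians(145.1)),np.sin(np.radians(145.1)),0])
p0=np.array([.4917,.3086,.05])
rel(p0+.044*u,145.1)
import cv2
from workcell import read_camera,bot
s=bot.read_state();print((s['tool_pos']-p0)@u, s['wrist_force']@u)
b=read_camera("side")[:,:,::-1]
# mouth, ring
m=p0+(.060-.079)*u; m[2]=.022; print('mouth side px',proj('side',m),'top',proj('top',m))
cv2.imwrite("pics/s5.png",cv2.convertScaleAbs(cv2.resize(b[170:225,260:330],(763,600),interpolation=cv2.INTER_CUBIC),alpha=1.5,beta=20))
E
```

```text
t 11.8167 pos [0.4607 0.3301 0.05  ] yh 145.22 z [ 0.002 -0.001 -1.   ] q [  33.2   13.8  114.4   -0.2   51.7 -111.9] w 0.1288307394630592 F [ 5.7 -4.9 -0.7]
shift [-0.0003  0.0126  0.    ] roll 0.0006620336754173826
0.03772269947934812 -7.445511118526081
mouth side px [288.34805823 207.48614525] top [302.27154531 227.38724784]
```

View pics/s5.png

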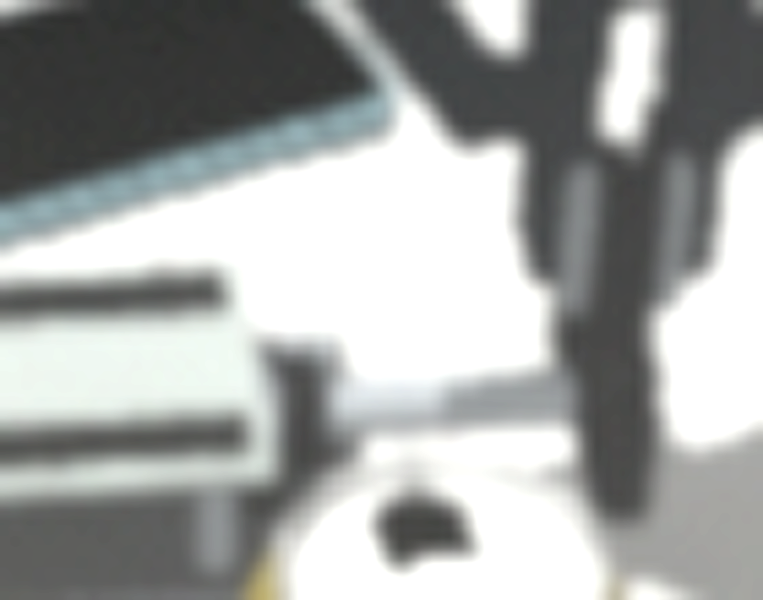

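The rod is out about 38 mm and shows bare between the collar at about (320,400) and the jaw at about (610,400). The ring is not out yet. Drawing the rest.

Request:
servo_tool(targets=[{"hand": 1,"x": 0,"y": 0.005,"z": 0,"roll": 0},{"hand": 1,"x": 0,"y": 0.01,"z": 0,"roll": 0},{"hand": 1,"x": 0,"y": 0.012,"z": 0,"roll": 0},{"hand": 1,"x": 0,"y": 0.012,"z": 0,"roll": 0},{"hand": 1,"x": 0,"y": 0.012,"z": 0,"roll": 0},{"hand": 1,"x": 0,"y": 0.012,"z": 0,"roll": 0},{"hand": 1,"x": 0,"y": 0.012,"z": 0,"roll": 0},{"hand": 1,"x": 0,"y": 0.012,"z": 0,"roll": 0},{"hand": 1,"x": 0,"y": 0.012,"z": 0,"roll": 0},{"hand": 1,"x": 0,"y": 0.012,"z": 0,"roll": 0}])

```text
time: 12.7
tool_pos: [0.4561, 0.3333, 0.0501]
tcp_rot: [-1.455, 2.783, -0.004]
wrist_force: [6.4, -6.3, -1.4]
width: 0.125
grip_force: 61.3
```

```bash
python3 - <<'E'
from h import *
u=np.array([np.cos(np.radians(145.1)),np.sin(np.radians(145.1)),0])
p0=np.array([.4917,.3086,.05])
rel(p0+.044*u,145.1)
import cv2
from workcell import read_camera,bot
s=bot.read_state();print((s['tool_pos']-p0)@u, s['wrist_force']@u)
b=np.mean([read_camera("side")[:,:,::-1].astype(float) for _ in range(4)],0).astype(np.uint8)
A=cv2.resize(b[197:217,280:325],(800,356),interpolation=cv2.INTER_CUBIC)
B=cv2.resize(b[170:225,205:315],(480,240),interpolation=cv2.INTER_CUBIC)
o=np.zeros((600,800,3),np.uint8);o[:356]=A;o[358:598,:480]=B
cv2.imwrite("pics/s6.png",cv2.convertScaleAbs(o,alpha=1.3,beta=15))
E
```

```text
t 12.7 pos [0.4561 0.3333 0.0501] yh 145.21 z [ 0.002 -0.001 -1.   ] q [  33.7   13.6  114.7   -0.2   51.7 -111.4] w 0.12502296030002083 F [ 6.4 -6.3 -1.4]
shift [-0.0002  0.0014  0.0001] roll 0.0006261744323280836
0.043311683948452806 -8.848752465529316
```

View pics/s6.png

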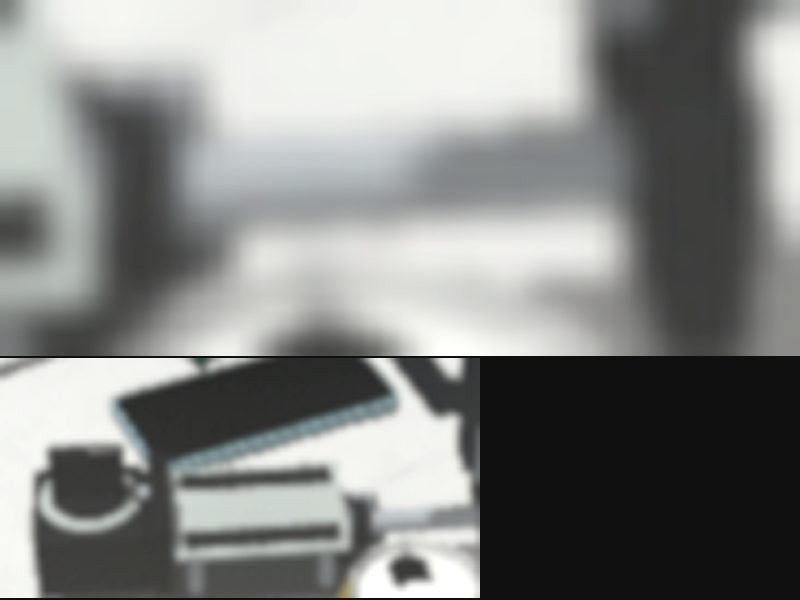

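```bash
python3 - <<'E'
from h import *
import cv2
from scipy.ndimage import map_coordinates as mc
from workcell import read_camera,bot
now=np.mean([read_camera("side").astype(float).mean(2) for _ in range(4)],0)
now=np.clip(now*1.5+20,0,255)
h=cv2.imread("pics/s4.png").astype(float).mean(2)
u=np.array([np.cos(np.radians(145.1)),np.sin(np.radians(145.1)),0]);v=np.array([u[1],-u[0],0])
o=np.array([.5561,.2637,0])
Y=np.arange(.06,.15,.0005)
F=[]
for _ in range(5):
    s=bot.read_state(); F.append(s['wrist_force']@u)
print('F',F[-1],(s['tool_pos']-[.4917,.3086,.05])@u)
for z in(.038,.042,.046,.049):
  for x in(.0,.012,.02):
    q=proj('side',o+x*v+Y[:,None]*u+[0,0,z])
    n=mc(now,[q[:,1],q[:,0]],order=1)
    p=[(q[:,1]-130+.5)*600/110-.5,(q[:,0]-190+.5)*763/140-.5]
    g=mc(h,p,order=1)
    r=[]
    for a in(g,n):
        c=a<130; L=max((k for k in np.split(np.arange(len(c)),np.flatnonzero(np.diff(c.astype(int)))+1) if c[k[0]] ),key=len,default=[0])
        r+=[Y[L[0]]*1e3,Y[L[-1]]*1e3]
    print(z,x,np.round(r,1),'d',r[2]-r[0],r[3]-r[1])
E
```

```text
F -8.591645056426737 0.04330337817548574
0.038 0.0 [ 71.5  86.5 113.5 130.5] d 42.00000000000003 44.00000000000003
0.038 0.012 [ 70.5  86.5 113.  130. ] d 42.50000000000004 43.50000000000003
0.038 0.02 [ 71.  86. 113. 129.] d 42.00000000000003 43.00000000000004
0.042 0.0 [ 71.5  86.5 113.5 130.5] d 42.00000000000003 44.00000000000003
0.042 0.012 [ 70.   85.5 112.  129. ] d 42.00000000000004 43.50000000000004
0.042 0.02 [ 70.5  85.5 112.  128.5] d 41.50000000000004 43.00000000000004
0.046 0.0 [ 71.5  86.5 114.  131.5] d 42.50000000000003 45.00000000000003
0.046 0.012 [ 70.   84.5 111.5 128. ] d 41.50000000000004 43.50000000000004
0.046 0.02 [ 69.   84.5 110.5 127.5] d 41.50000000000004 43.00000000000004
0.049 0.0 [ 71.5  86.5 117.  133.5] d 45.50000000000003 47.00000000000003
0.049 0.012 [ 69.5  84.5 110.5 127.5] d 41.00000000000004 43.00000000000004
0.049 0.02 [ 68.5  84.  110.  127. ] d 41.50000000000004 43.00000000000004
```

The image puts the jaw travel at about 43 mm, which agrees with the 43.3 mm from the arm. I'll add 0.6 mm and hold.

Request:
servo_tool(targets=[{"hand": 1,"x": 0,"y": 0.0012,"z": 0,"roll": 0},{"hand": 1,"x": 0,"y": 0.0012,"z": 0,"roll": 0},{"hand": 1,"x": 0,"y": 0.0012,"z": 0,"roll": 0},{"hand": 1,"x": 0,"y": 0.0012,"z": 0,"roll": 0},{"hand": 1,"x": 0,"y": 0.0012,"z": 0,"roll": 0},{"hand": 1,"x": 0,"y": 0.0012,"z": 0,"roll": 0},{"hand": 1,"x": 0,"y": 0.0012,"z": 0,"roll": 0},{"hand": 1,"x": 0,"y": 0.0012,"z": 0,"roll": 0},{"hand": 1,"x": 0,"y": 0.0012,"z": 0,"roll": 0},{"hand": 1,"x": 0,"y": 0.0012,"z": 0,"roll": 0}])

```text
time: 13.93
tool_pos: [0.4557, 0.3335, 0.0501]
tcp_rot: [-1.455, 2.783, -0.004]
wrist_force: [6.5, -5.7, -1.3]
width: 0.13
grip_force: 61.2
```

```bash
python3 - <<'E'
from workcell import bot,ticket
import numpy as np
s=bot.read_state();d=(s['tool_pos']-[.4917,.3086,.05])@[np.cos(np.radians(145.1)),np.sin(np.radians(145.1)),0]
print(d,s['grip_force'])
if .043<d<.0455: print(ticket.finish_job())
E
```

```text
0.043778880382677424 61.239816513843834
the job is handed in; nothing more can be done
None
```

I handed the job in with the knob turned to its index and the jaw held about 43.8 mm out (arm reading; the ring itself was too small to see in the images); no verdict came back.

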